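# Click the finishing stand round and wind the music box

### The arm

A 6-joint arm with a two-finger parallel gripper is mounted at the origin on the work surface. World frame = base frame: x ahead of the robot, y to its left, z up, the work surface at z = 0. Lengths are in m, angles in rad, forces in N, time in s.
With the tool pointing down it reaches from about 0.35 to 0.775 m from the base axis. Payload 7.3 kg.
Tool frame: the origin (TCP) lies midway between the tips of the shut fingers; the grasp point (between the pads) lies 19 mm behind it (robot.tcp_to_grasp is the distance from the TCP to the grasp point, in m); z points along the fingers, y is the line along which they close (so a half turn about z gives the same grasp; the last joint's range is limited). The gripper opens to 92 mm and grips with 3 to 60 N. Pads are 19 mm wide; open, the fingers measure 130 mm over their backs; the gripper's body (75 mm by 190 mm) begins 47 mm behind the grasp point.
Start: joints at [-1.495, 0.342, 1.524, -0, 1.275, -0.146], TCP at [0.116, -0.512, 0.2] pointing down, gripper open.
Joint ranges: [-2.53, 2.53], [-0.77, 2.02], [0.04, 2.7], [-1, 4.14], [0.28, 2.66], [-3.11, 3.11]. Speed limits (rad/s): [2.57, 2.57, 3.14, 3.14, 3.14, 3.14].

### API

Orientations are given as [roll, pitch, yaw] about the fixed x, y, z axes, in that order (R = Rz(yaw) Ry(pitch) Rx(roll)).
In Python, from cell import readout, cams, ticket, robot gives the robot as it stands. The module is installed in compiled form; this text tells all that it offers.
- The arm moves only by the tool jog_arm, never from a script. Its argument "plan" is a list of rows, each a list of 5 numbers: the shift along the world's x, y, z each as a share of 0.08 m, from -1 to 1, then the turn about the world's z as a share of 90 degrees, from -1 to 1, then the opening, from -1 (shut) to 1 (fully open). A call has 1 to 12 rows; each row is the pose to reach, as a shift and turn from the pose commanded when the call began; what a row does not reach only later rows make up. A row lasts 1/10 s, in which the tool goes at most 50 mm and 8.59 degrees, less where a joint would pass 70% of its speed; a pose out of reach is approached as far as the arm can. A call with a number of a shift or a turn outside -1 to 1 is refused whole. A call with a gripper value outside its range is refused whole. The fingers move at their own pace and stop on an object; "squeeze" is the grip in N (left out, the last holds). Time passes only in rows, so rows that repeat a pose let the fingers close. It gives the time, the measured TCP pose, the force, the opening and the grip force at its end, in the units of the state.
- readout.observe(): the state, without advancing time (a new reading comes with each control period).
- cams.read_camera(name): name is "scene" or "side" or "wrist"; returns the picture (420x560x3 uint8, blue, green, red); there is no depth.
- cams.calibration(name): a dict with "K" (3x3 intrinsics, pixels), "k1" (the pictures are not rectified: a ray, as slopes to the right and down, at radius r is drawn at 1 + k1 r^2 times it, then the intrinsics apply), "world_from_camera" (4x4, takes a point from camera to world coordinates). Camera axes: x right, y down, z forward; pixel columns grow to the right and rows downward; lengths in m; the calibration is good to about 2 mm. A picture is of the moment at which its call begins: read the wrist's pose just before it. calibration takes no time and is no camera call; for the wrist camera it gives the pose at the moment of the call.
- ticket.hand_in(): hands the job in; it is judged then, once.
The state is a dict: "time": time; "qpos": joint angles; "qvel": joint speeds; "joint_efforts": joint torques, N m; "tool_pos": TCP position; "tool_rot": TCP orientation; "contact_force": force on the tool from outside, world axes, zero at the start; "torque": the same for the moment, N m; "opening": finger opening in m; "grip_force": force on a finger pad.
Only numpy, scipy, OpenCV 4.12 (cv2) and the standard library are available. Lean on these libraries where they do the work, as an engineer would, in place of code of your own. Each camera call takes 0.05 s, during which the arm holds its last target. There are 200 camera calls.

### The job

Click the turning stand round until the wooden heart music box's key stands in line with the red pointer on the stand's foot, clear of the lamp. Then wind the brass key clockwise, a part turn at a time, until it comes up against its stop, leaving the stand clicked in at the pointer. Do not knock the lamp or disturb the other things on the bench, and let go of everything at the end.

Things in the scene. Friction and masses are not known exactly. Their poses are not given: they have to be found in the camera images.
- stand: Fixed foot of the turning stand: dark steel disc 212 mm across, 30 mm high, with the aluminium disc above it (244 mm across, 30 to 45 mm above the bench). Origin: bench level, on the vertical turning axis; z up. A red pointer sticks out of its edge along its own -x (tip 154 mm from the axis, 26 mm high).
- pointer (a point): Top face of the red pointer, 145 mm from the turning axis along the stand's -x, at height 26 mm.
- turntable (a joint): Angle (rad) of the aluminium disc that carries the heart box and four posts. Grows counterclockwise from above; 0 = key exactly in the pointer's direction. Clicks in every 30 degrees (0, 0.524, 1.047 ...): about 0.6 N m (6 N at a post) to leave a click, drops into the nearest click when let go. Starts two to four clicks above 0; stops at -1.1 and 3.2.
- post0 (a point): One of four upright black round posts on the disc, for turning it by hand: 18 mm across, from 45 to 105 mm above the bench, 108 mm from the turning axis. This point is on its centre line 90 mm above the bench. With the disc at 0 it lies 45 degrees counterclockwise of the stand's +x axis.
- post1 (a point): Second post, the same, 90 degrees further counterclockwise round the disc than post0.
- post2 (a point): Third post, the same, 90 degrees further than post1.
- post3 (a point): Fourth post, the same, 90 degrees further than post2.
- key_grip (a point): Middle of the brass key's wing, on the key's vertical axis, 132 mm above the bench, 45 mm from the turning axis. The wing is one upright flat plate, 64 mm long along this frame's x, 10 mm thick, 115 to 149 mm above the bench, to be pinched across its thickness. Under it a 12 mm stem enters the wooden heart (fixed on the disc; 128 x 117 mm, red top at 100 mm height).
- key (a joint): Winding of the key (rad), growing clockwise seen from above, relative to the box. Firm stop at 6.28 (a full turn) = fully wound; starts between 0 and 0.9, so it takes two or more grasps. Sprung: takes 0.13 to 0.22 N m, rising as it winds; ratchet drag keeps it where it is left. The torque on it also pulls at the disc, which its click holds unless the key is forced hard against its stop.
- lamp: Fixed bench lamp. Origin: bench level, under its round base (96 mm across), about 260 mm from the stand's axis. Post 16 mm thick up to 250 mm; from its top an arm runs along the lamp's own -x to a white head (60 mm along x, 90 mm across), centred 105 mm from the post, 208 to 234 mm above the bench, reaching to about the edge of the disc.
- heart_a: Loose wooden heart, 128 x 117 mm, 55 mm high, red top. Origin near the centre of its underside.
- heart_b: Loose wooden heart like the first.
- tin: Loose blue wax tin, 84 mm across, 55 mm high; origin at the centre of its underside.
- brush_pot: Loose blue pot, 74 mm across, 95 mm high, with brushes that stand up to 140 mm; origin at the centre of its underside.
- sanding_block: Loose sanding block 105 x 65 x 30 mm, cork and orange; origin at the centre of its underside.
- glue: Loose white glue bottle, 60 mm across, 170 mm high; origin at the centre of its underside.

How it is judged:
On the way, in this order (a step that is already met when the one before it is completed fails the run):
1. the stand is clicked in with the key at the pointer (value of joint turntable between -0.12 and 0.12 rad and velocity of joint turntable between -0.1 and 0.1 rad/s), for 0.2 s.
2. the key is wound past the middle with the stand still at the pointer (value of joint turntable between -0.12 and 0.12 rad and value of joint key above 3.7 rad), for 0.1 s.
3. the key is wound to its stop with the stand still at the pointer (value of joint turntable between -0.12 and 0.12 rad and value of joint key above 5.98 rad), for 0.2 s.
At the end, for the whole second after the job is handed in: The key is wound to its stop (within 0.3 rad of 6.28), the stand rests clicked in at the pointer (disc within 0.12 rad of 0) (all of step 3 and velocity of joint turntable between -0.1 and 0.1 rad/s); the robot touches nothing.
It fails at once if the lamp is knocked (over 10 N) (contact force between any of the arm, the fingers and lamp above 10 N).
It fails at once if one of the other things on the bench is shifted by more than 30 mm or tipped (distance of any of heart_a, heart_b, tin, brush_pot, sanding_block, glue from where it was at the start of the episode above 0.03 m or angle between any of heart_a, heart_b, tin, brush_pot, sanding_block, glue's own z axis and vertical above 0.35 rad).
It also fails if it takes over 67 s, if anything falls off the work surface, if the arm or the gripper's body presses on something with over 40 N, if the wrist force passes 120 N, or if a joint passes its speed limit or range.

## Working session

There is one attempt and no reset: what is moved stays moved. The work goes in short steps, Python scripts to look and compute and a tool call to move; the robot and the scene stay as the last step left them, time stands still between calls to the robot, and variables do not carry over. Pictures are saved under pics/ and viewed, at most 10 in all, crops included, and the job is handed in when it is done.

Besides the shell and the picture viewer there is one more tool, called after "Emit:" by a JSON object that holds its "fn" and its "kwargs", one argument or row to a line. jog_arm: Moves the arm, as the interface text tells. Shift numbers are shares of 0.08 m and turn numbers shares of 90 degrees, none past 1 either way. Its arguments: {"type":"object","properties":{"plan":{"type":"array"},"squeeze":{"type":"number"}},"required":["plan"]}

```bash
mkdir -p pics; cat > h.py <<'E'
import numpy as np, cv2
from cell import readout, cams, ticket, robot
def ray(cal,uv):
    K=cal["K"];k1=cal["k1"];T=np.array(cal["world_from_camera"])
    K=np.array(K)
    d=cv2.undistortPoints(np.array([[uv]],float),K,np.array([k1,0,0,0,0.]))[0,0]
    return T[:3,3],T[:3,:3]@np.array([d[0],d[1],1])
def at(cal,uv,z):
    o,d=ray(cal,uv);return (o+d*(z-o[2])/d[2]).round(4)
def proj(cal,P):
    T=np.linalg.inv(np.array(cal["world_from_camera"]))
    return cv2.projectPoints(np.array(P,float).reshape(-1,3),T[:3,:3],T[:3,3],np.array(cal["K"]),np.array([cal["k1"],0,0,0,0.]))[0][:,0]
E
python3 - <<'E'
from h import *
for n in ("scene","side"):
    im=cams.read_camera(n);cv2.imwrite(f"pics/{n}0.png",im)
    c=cams.calibration(n);print(n,np.array(c["world_from_camera"]).round(3),c["K"],c["k1"])
print(readout.observe())
E
```

```text
scene [[-0.845  0.384 -0.372  1.006]
 [ 0.535  0.599 -0.596  0.769]
 [-0.006 -0.702 -0.712  0.957]
 [ 0.     0.     0.     1.   ]] [[489.21967317   0.         275.68366594]
 [  0.         489.21967317 209.8812964 ]
 [  0.           0.           1.        ]] -0.09171397117806838
side [[-0.701 -0.47   0.536 -0.043]
 [-0.713  0.442 -0.545  0.742]
 [ 0.02  -0.764 -0.645  0.851]
 [ 0.     0.     0.     1.   ]] [[440.48580512   0.         283.19875693]
 [  0.         440.48580512 214.64284417]
 [  0.           0.           1.        ]] -0.051998514580743775
{'time': 0.1, 'qpos': array([-1.49496779e+00,  3.42627203e-01,  1.52493698e+00,  2.53230627e-05,
        1.27539528e+00, -1.46009455e-01]), 'qvel': array([ 0.0003091 , -0.00033146, -0.00336331,  0.00136859,  0.00047226,
        0.00055222]), 'joint_efforts': array([ 1.63008372e-03, -4.32004058e+01, -2.44695014e+01,  7.19258236e-02,
        5.26417745e-02, -6.18128183e-05]), 'tool_pos': array([ 0.11550622, -0.51172196,  0.19962249]), 'tool_rot': array([-3.14024391e+00, -2.22816687e-04,  2.21830451e-01]), 'contact_force': array([-0.37355108,  0.4756877 , -0.47860775]), 'torque': array([-0.06223491, -0.00561844, -0.00326137]), 'grip_force': 0.0, 'opening': 0.0919676186224441}
```

View pics/scene0.png

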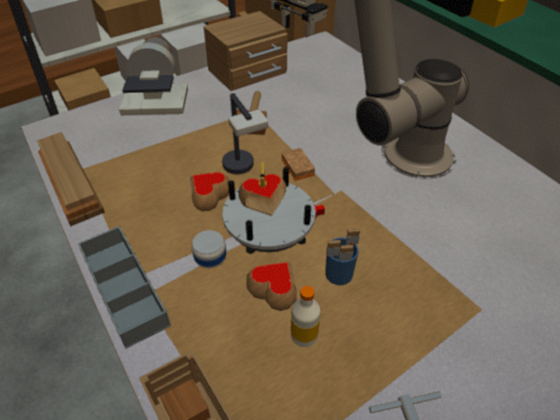

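View pics/side0.png

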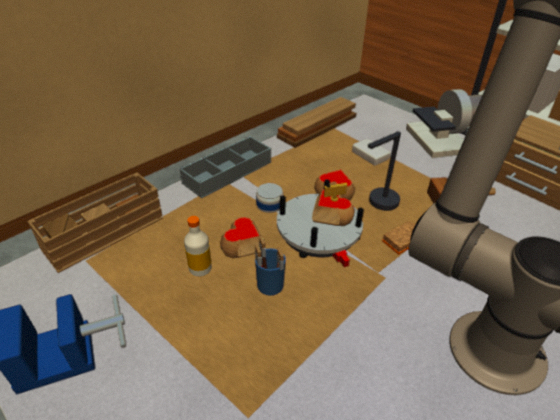

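Both views show the stand centrally (scene ~(268,208), side ~(320,222)), with the pointer at scene (320,210). The key is on the lamp side at scene (263,175). I'll enlarge both for measuring.

```bash
python3 - <<'E'
import cv2,numpy as np
a=cv2.imread("pics/scene0.png")[85:265,180:350];b=cv2.imread("pics/side0.png")[120:280,255:415]
a=cv2.resize(a,None,fx=3,fy=3,interpolation=cv2.INTER_CUBIC)
b=cv2.resize(b,None,fx=3,fy=3,interpolation=cv2.INTER_CUBIC)
for im,n in((a,"sc"),(b,"si")):
    im=cv2.convertScaleAbs(im,alpha=1.4,beta=10);cv2.imwrite(f"pics/{n}1.png",im)
E
```

```text
(no output)
```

View pics/sc1.png

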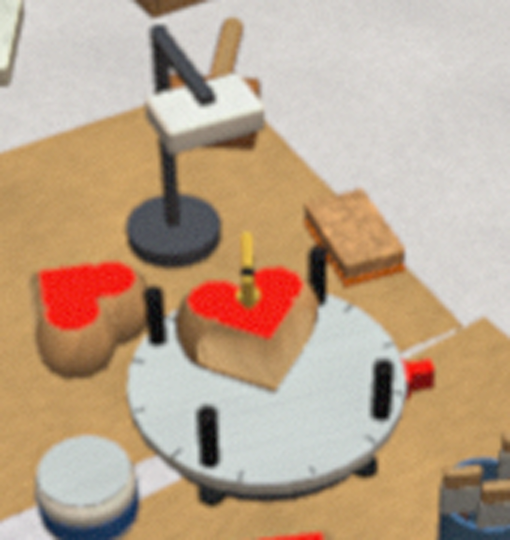

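View pics/si1.png

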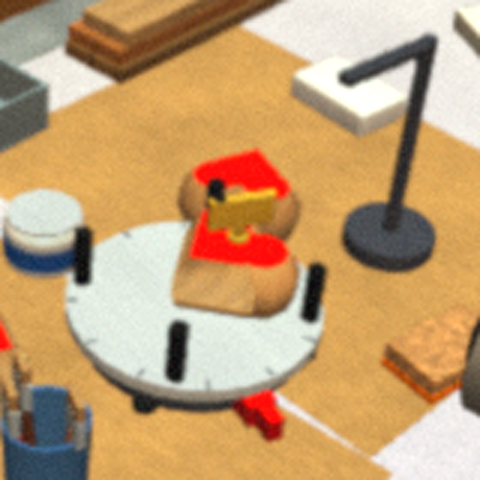

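The scene crop shows post tops at (154,291), (318,250), (383,365) and (207,410), and the pointer at (430,375), with the key edge-on at (247,260). The side crop shows post tops at (82,232), (217,184), (179,326) and (315,268), with the wing spanning 210–277. Next I'll fit the pose.

```bash
python3 - <<'E'
from h import *
from scipy.optimize import least_squares
S,D=cams.calibration("scene"),cams.calibration("side")
s=lambda p:(180+(p[0]-1)/3,85+(p[1]-1)/3); d=lambda p:(255+(p[0]-1)/3,120+(p[1]-1)/3)
# clockwise/ccw order decided by angle
ps=[at(S,s(p),.105) for p in [(154,293),(318,251),(383,366),(207,411)]]
pd=[at(D,d(p),.105) for p in [(217,185),(315,269),(179,326),(82,232)]]
print("posts",ps,pd)
c=np.mean(ps+pd,0);print("c",c,[np.linalg.norm((p-c)[:2]).round(4) for p in ps+pd])
ang=[np.degrees(np.arctan2(*(p-c)[1::-1])).round(1) for p in ps+pd];print(ang,np.array(ang)%90)
for p in (at(S,s((431,370)),.026),at(D,d((272,425)),.026)): print("ptr",p,np.degrees(np.arctan2(*(p-c)[1::-1])),np.linalg.norm((p-c)[:2]))
for p in (at(S,s((247,268)),.115+.0),at(D,d((240,238)),.105)): print("stem",p,np.degrees(np.arctan2(*(p-c)[1::-1])),np.linalg.norm((p-c)[:2]))
print("wing top side",at(D,d((209,199)),.149),at(D,d((275,188)),.149)," scene",at(S,s((247,235)),.149))
print("lamp base",at(S,s((174,225)),.02),at(D,d((389,233)),.02),"head",at(S,s((205,102)),.234),at(D,d((350,85)),.234),"top",at(S,s((160,32)),.25),at(D,d((430,42)),.25))
for n,sc,sd,z in (("tin",(210,241),(269,192),.055),("pot rim",(341,248),(270,258),.095),("block",(298,161),(401,234),.03),("heart_b",(275,280),(241,233),.055),("heart_a",(209,183),(336,180),.055),("glue cap",(308,292),(193,221),.17)):
    print(n,at(S,sc,z),at(D,sd,z))
E
```

```text
posts [array([ 0.6057, -0.0915,  0.105 ]), array([ 0.456 , -0.0614,  0.105 ]), array([0.4903, 0.0885, 0.105 ]), array([0.6373, 0.0544, 0.105 ])] [array([ 0.5974, -0.0865,  0.105 ]), array([ 0.4528, -0.0541,  0.105 ]), array([0.485 , 0.0913, 0.105 ]), array([0.6337, 0.0606, 0.105 ])]
c [5.44775e-01 1.62500e-04 1.05000e-01] [np.float64(0.1101), np.float64(0.108), np.float64(0.1038), np.float64(0.1073), np.float64(0.1014), np.float64(0.1068), np.float64(0.109), np.float64(0.1075)]
[np.float64(-56.4), np.float64(-145.3), np.float64(121.7), np.float64(30.4), np.float64(-58.7), np.float64(-149.5), np.float64(123.3), np.float64(34.2)] [33.6 34.7 31.7 30.4 31.3 30.5 33.3 34.2]
ptr [0.4092 0.0528 0.026 ] 158.7811122848093 0.14543482055976142
ptr [0.3989 0.0585 0.026 ] 158.20282310771833 0.1571075412933765
stem [ 0.5268 -0.0661  0.115 ] -105.17735202412786 0.06865726131480922
stem [ 0.5281 -0.0392  0.105 ] -112.95880539151307 0.042748824910750466
wing top side [ 0.5504 -0.0161  0.149 ] [ 0.5205 -0.0729  0.149 ]  scene [ 0.524  -0.0689  0.149 ]
lamp base [ 0.5003 -0.2556  0.02  ] [ 0.4927 -0.2479  0.02  ] head [ 0.5137 -0.1509  0.234 ] [ 0.506  -0.1462  0.234 ] top [ 0.5042 -0.2458  0.25  ] [ 0.487  -0.2393  0.25  ]
tin [0.7279 0.0176 0.055 ] [0.7229 0.0263 0.055 ]
pot rim [0.496  0.2326 0.095 ] [0.4932 0.238  0.095 ]
block [ 0.3587 -0.1427  0.03  ] [ 0.3561 -0.1326  0.03  ]
heart_b [0.6566 0.2022 0.055 ] [0.6421 0.2041 0.055 ]
heart_a [ 0.6344 -0.1725  0.055 ] [ 0.6258 -0.1679  0.055 ]
glue cap [0.6627 0.3334 0.17  ] [0.6522 0.3368 0.17  ]
```

```bash
python3 - <<'E'
from h import *
c=np.array([.545,0.0]);out=[]
P=lambda r,a,z:[c[0]+r*np.cos(np.radians(a)),c[1]+r*np.sin(np.radians(a)),z]
for n,(x,y,w,h) in (("scene",(180,140,170,140)),("side",(255,150,160,130))):
    C=cams.calibration(n);im=cv2.imread(f"pics/{n}0.png")[y:y+h,x:x+w]
    im=cv2.convertScaleAbs(cv2.resize(im,None,fx=2.4,fy=4 if 0 else 2.4,interpolation=cv2.INTER_CUBIC),alpha=1.4)
    q=lambda L:((proj(C,L)-[x,y]+.5)*2.4).astype(int)
    def pl(L,col):cv2.polylines(im,[q(L)],False,col,1)
    A=np.arange(0,361,5)
    pl([P(.122,a,.045) for a in A],(255,0,0))
    for k in range(4):
        a=32.5+90*k;pl([P(.108,a,.045),P(.108,a,.105)],(0,255,0))
    for a,col in((158.5,(0,255,0)),(168,(255,0,255))):pl([P(.122,a,.026),P(.154,a,.026)],col)
    pl([P(.045-.032,-102.5,.149),P(.045+.032,-102.5,.149)],(255,0,0));pl([P(.045,-102.5,.1),P(.045,-102.5,.149)],(255,0,0))
    out.append(cv2.copyMakeBorder(im,0,340-im.shape[0],0,0,cv2.BORDER_CONSTANT))
cv2.imwrite("pics/ov.png",np.hstack(out))
E
```

```text
(no output)
```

View pics/ov.png

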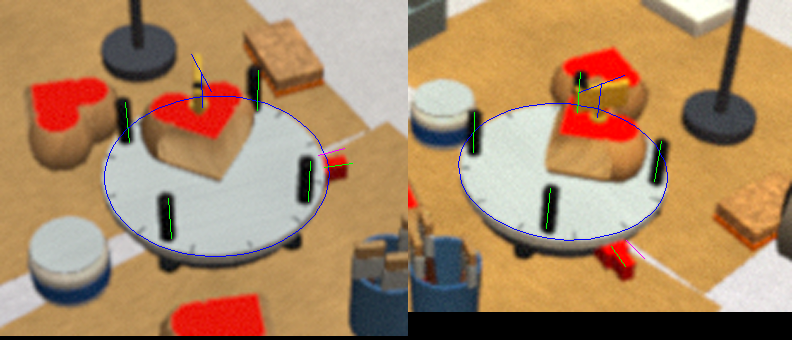

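The overlay fits: centre (0.545, 0.000), posts at 32.5° mod 90, key at about -102°, wing line at about 61°. The pointer at about 160–167° means three clicks, so the disc turns -90°. I'll lift over the lamp's height, cage the post at 122° and swing it round the +y side to 32°.

Emit:
{"fn": "jog_arm", "kwargs": {
  "plan": [
    [0.9,0.9,1,0.15,0],
    [0.9,0.9,1,0.15,0],
    [0.9,0.9,1,0.15,0],
    [0.9,0.9,1,0.15,0]
  ],
  "squeeze": 20
}}

```text
time: 0.5
tool_pos: [0.1895, -0.4395, 0.283]
tool_rot: [3.137, 0.0, 0.461]
contact_force: [0.0, -0.5, -0.6]
opening: 0.0642
grip_force: 0.0
```

Emit:
{"fn": "jog_arm", "kwargs": {
  "plan": [
    [0.75,1,0,0.15,0],
    [0.75,1,0,0.15,0],
    [0.75,1,0,0.15,0]
  ]
}}

```text
time: 0.8
tool_pos: [0.2493, -0.3565, 0.2794]
tool_rot: [-3.14, -0.002, 0.699]
contact_force: [-0.6, -0.6, -0.1]
opening: 0.0467
grip_force: 0.0
```

Emit:
{"fn": "jog_arm", "kwargs": {
  "plan": [
    [0.5,1,0,0.15,0],
    [0.5,1,0,0.15,0],
    [0.5,1,0,0.15,0]
  ]
}}

```text
time: 1.1
tool_pos: [0.2881, -0.2776, 0.2795]
tool_rot: [-3.14, -0.001, 0.933]
contact_force: [0.1, -0.9, -0.9]
opening: 0.046
grip_force: 0.0
```

Emit:
{"fn": "jog_arm", "kwargs": {
  "plan": [
    [0.5,1,0,0.15,0],
    [0.5,1,0,0.15,0],
    [0.5,1,0,0.15,0]
  ]
}}

```text
time: 1.4
tool_pos: [0.3282, -0.1982, 0.2796]
tool_rot: [-3.141, -0.001, 1.169]
contact_force: [-0.2, -0.4, -0.3]
opening: 0.0458
grip_force: 0.0
```

Emit:
{"fn": "jog_arm", "kwargs": {
  "plan": [
    [0.5,1,0,0.15,0],
    [0.5,1,0,0.15,0],
    [0.5,1,0,0.15,0]
  ]
}}

```text
time: 1.7
tool_pos: [0.3685, -0.1188, 0.2796]
tool_rot: [-3.141, -0.001, 1.404]
contact_force: [-0.1, 0.3, -0.7]
opening: 0.046
grip_force: 0.0
```

Emit:
{"fn": "jog_arm", "kwargs": {
  "plan": [
    [0.5,1,0,0.15,0],
    [0.5,1,0,0.15,0],
    [0.5,1,0,0.15,0]
  ]
}}

```text
time: 2.0
tool_pos: [0.4088, -0.0392, 0.2795]
tool_rot: [-3.141, -0.001, 1.638]
contact_force: [1.0, -0.7, -0.0]
opening: 0.0461
grip_force: 0.0
```

Emit:
{"fn": "jog_arm", "kwargs": {
  "plan": [
    [0.5,1,0,0.15,0],
    [0.5,1,0,0.15,0],
    [0.5,1,0,0.15,0]
  ]
}}

```text
time: 2.3
tool_pos: [0.4491, 0.0405, 0.2793]
tool_rot: [-3.141, -0.0, 1.873]
contact_force: [-0.1, -1.3, 0.5]
opening: 0.0459
grip_force: 0.0
```

Emit:
{"fn": "jog_arm", "kwargs": {
  "plan": [
    [0.48,0.64,-0.75,0.17,0],
    [0.48,0.64,-0.75,0.17,0],
    [0.48,0.64,-0.75,0.17,0]
  ]
}}

```text
time: 2.6
tool_pos: [0.4854, 0.09, 0.216]
tool_rot: [-3.135, -0.003, 2.138]
contact_force: [0.1, -0.5, 0.8]
opening: 0.046
grip_force: 0.0
```

```bash
python3 - <<'E'
from h import *
C=cams.calibration("wrist");im=cams.read_camera("wrist");np.save("w1.npy",C)
c=np.array([.545,0.0])
P=lambda r,a,z:[c[0]+r*np.cos(np.radians(a)),c[1]+r*np.sin(np.radians(a)),z]
pl=lambda L,col:cv2.polylines(im,[proj(C,L).astype(int)],False,col,1)
cv2.imwrite("pics/w1raw.png",im)
for k in range(4):
    a=32.5+90*k;pl([P(.108,a,.045),P(.108,a,.105)],(0,255,0))
for a,col in((158.5,(0,255,0)),(168,(255,0,255))):pl([P(.122,a,.026),P(.154,a,.026)],col)
pl([P(.122,a,.045) for a in range(60,200,5)],(255,0,0))
cv2.imwrite("pics/w1.png",im);print(readout.observe()["tool_pos"],np.array(C["world_from_camera"]).round(3))
E
```

```text
[0.48547669 0.08920382 0.2179791 ] [[ 0.843  0.517  0.152  0.443]
 [ 0.538 -0.805 -0.249  0.157]
 [-0.006  0.292 -0.956  0.401]
 [ 0.     0.     0.     1.   ]]
```

View pics/w1.png

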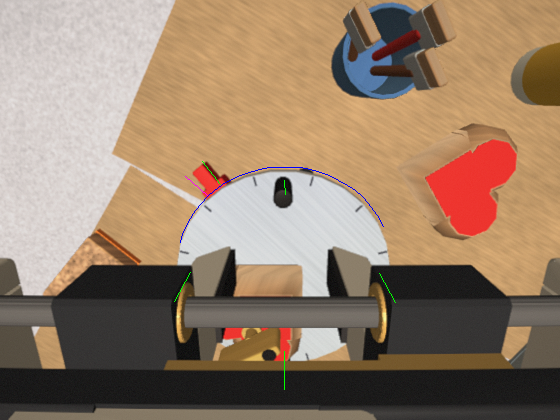

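The post is at (284,192), close to my overlay, and the pointer at (208,179) lies between the two trial lines. I'll refine both numerically.

```bash
python3 - <<'E'
from h import *
C=np.load("w1.npy",allow_pickle=True).item()
print(proj(C,[[.487,.091,.045],[.487,.091,.105]]))
for uv in((283,199),(283,184)):print(at(C,uv,.105),at(C,uv,.045))
im=cv2.imread("pics/w1raw.png").astype(int);m=((im[...,2]>130)&(im[...,1]<70)&(im[...,0]<70)).astype(np.uint8);m[:150]=0;m[210:]=0;m[:,:185]=0;m[:,250:]=0
v,u=np.nonzero(m);print(len(u),u.mean(),v.mean(),cv2.minAreaRect(np.c_[u,v].astype(np.float32)))
p=at(C,(u.mean(),v.mean()),.022);q=p[:2]-[.545,0];print(p,np.degrees(np.arctan2(q[1],q[0])),np.hypot(*q))
E
```

```text
[[284.93735851 180.20627476]
 [285.23250118 195.00235387]]
[0.4873 0.0868 0.105 ] [0.4963 0.0727 0.045 ]
[0.48   0.0983 0.105 ] [0.4875 0.0865 0.045 ]
484 208.4793388429752 180.82438016528926 ((207.92694091796875, 178.33460998535156), (29.90767478942871, 26.31174087524414), 52.12501525878906)
[0.4181 0.0399 0.022 ] 162.54576759107428 0.13302488489000847
```

Emit:
{"fn": "jog_arm", "kwargs": {
  "plan": [
    [0,-0.03,-0.5,0,0],
    [0,-0.03,-1,0,0],
    [0,-0.03,-1,0,0]
  ]
}}

```text
time: 2.95
tool_pos: [0.4829, 0.0861, 0.1372]
tool_rot: [-3.134, -0.003, 2.133]
contact_force: [-0.4, -0.7, 0.7]
opening: 0.0459
grip_force: 0.0
```

Emit:
{"fn": "jog_arm", "kwargs": {
  "plan": [
    [0,0,-0.35,0,0],
    [0,0,-0.65,0,0],
    [0,0,-0.65,0,0],
    [0,0,-0.65,0,0]
  ]
}}

```text
time: 3.35
tool_pos: [0.4871, 0.0877, 0.0904]
tool_rot: [3.14, 0.001, 2.136]
contact_force: [0.3, -0.3, 0.5]
opening: 0.0459
grip_force: 0.0
```

Emit:
{"fn": "jog_arm", "kwargs": {
  "plan": [
    [0,0,-0.04,0,-0.4],
    [0,0,-0.04,0,-0.4],
    [0.13,0.075,-0.04,-0.07,-0.4],
    [0.26,0.13,-0.04,-0.14,-0.4],
    [0.4,0.17,-0.04,-0.21,-0.4],
    [0.54,0.2,-0.04,-0.27,-0.4],
    [0.68,0.21,-0.04,-0.34,-0.4],
    [0.82,0.21,-0.04,-0.41,-0.4],
    [0.96,0.19,-0.04,-0.47,-0.4]
  ]
}}

```text
time: 4.25
tool_pos: [0.5635, 0.1041, 0.086]
tool_rot: [3.14, -0.0, 1.396]
contact_force: [-0.2, 0.5, 0.1]
opening: 0.0274
grip_force: 0.0
```

Emit:
{"fn": "jog_arm", "kwargs": {
  "plan": [
    [0.14,-0.03,0,-0.07,-0.4],
    [0.27,-0.08,0,-0.13,-0.4],
    [0.4,-0.14,0,-0.2,-0.4],
    [0.52,-0.21,0,-0.27,-0.4],
    [0.63,-0.3,0,-0.33,-0.4],
    [0.74,-0.39,0,-0.4,-0.4],
    [0.83,-0.5,0,-0.47,-0.4],
    [0.91,-0.61,0,-0.53,-0.4],
    [0.945,-0.675,0,-0.565,-0.4],
    [0.945,-0.675,0,-0.565,-0.4]
  ]
}}

```text
time: 5.25
tool_pos: [0.6389, 0.0491, 0.0858]
tool_rot: [3.141, -0.001, 0.511]
contact_force: [0.1, -0.7, -0.3]
opening: 0.0279
grip_force: 0.0
```

```bash
python3 - <<'E'
from h import *
a=cams.read_camera("scene")[85:265,180:350];b=cams.read_camera("side")[110:290,245:415]
im=np.hstack([cv2.resize(i,None,fx=2.3,fy=2.3,interpolation=cv2.INTER_CUBIC) for i in(a,b)])
cv2.imwrite("pics/t2.png",cv2.convertScaleAbs(im,alpha=1.3,beta=10))
s=readout.observe();print({k:s[k] for k in("time","tool_pos","tool_rot","contact_force","torque")})
E
```

```text
{'time': 5.35, 'tool_pos': array([0.63834393, 0.04995202, 0.08554192]), 'tool_rot': array([ 3.14137022e+00, -3.81009157e-04,  5.13782333e-01]), 'contact_force': array([ 0.10220715, -0.47025076, -0.93321491]), 'torque': array([-0.06033973,  0.00732274, -0.00917699])}
```

View pics/t2.png

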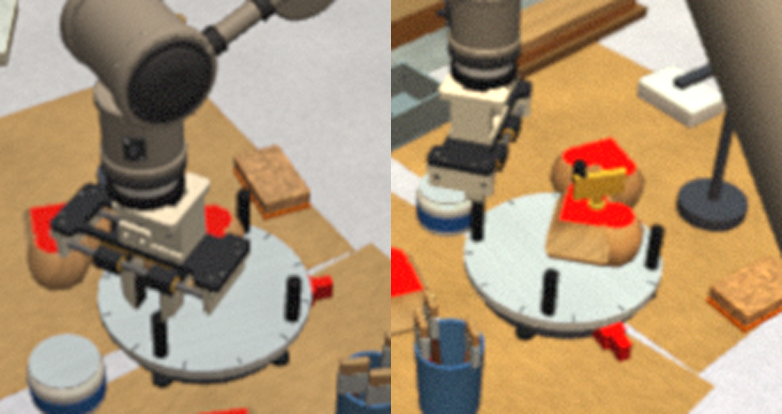

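The heart, key and posts stand where they were (side key at (600,185)), so the post wasn't caught. I'll check where the fingertips project.

```bash
python3 - <<'E'
from h import *
a=cams.read_camera("scene");b=cams.read_camera("side")
s=readout.observe();t=s["tool_pos"];o=[]
for n,im,(x,y) in(("scene",a,(200,150)),("side",b,(245,120))):
    C=cams.calibration(n)
    print(n,proj(C,[t,t+[0,0,.066],[.636,.058,.105],[.636,.058,.045]]).round(1).tolist())
    w=cv2.convertScaleAbs(cv2.resize(im[y:y+115,x:x+80],None,fx=5,fy=5,interpolation=cv2.INTER_CUBIC),alpha=1.4,beta=20)
    for p in proj(C,[t,t+[0,0,.066]]):cv2.circle(w,tuple(int(v) for v in (p-[x,y]+.5)*5),3,(0,255,0),1)
    o.append(w)
cv2.imwrite("pics/z.png",np.hstack(o))
E
```

```text
scene [[247.9, 226.3], [246.5, 207.1], [249.9, 222.4], [251.0, 239.0]]
side [[283.4, 200.3], [283.9, 181.1], [282.1, 196.2], [281.7, 212.9]]
```

View pics/z.png

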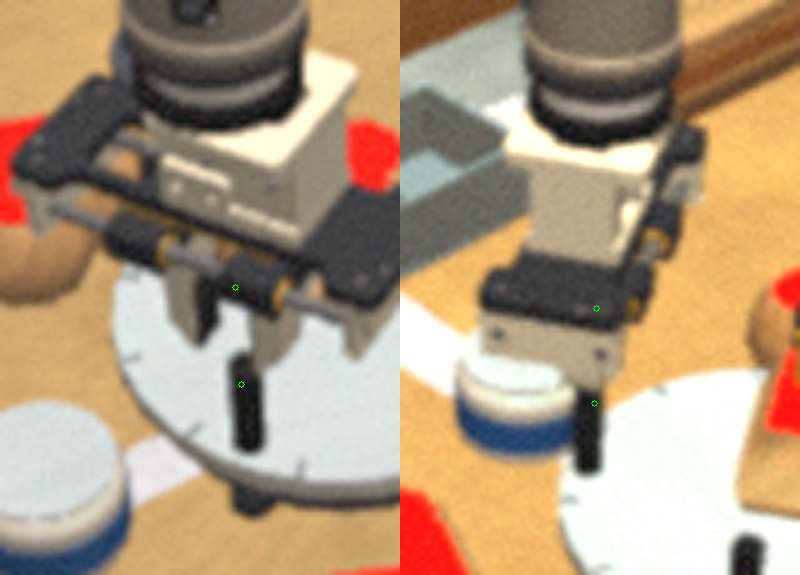

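The fingertips really sit about 19 mm above the reported TCP, so they passed over the post. I'll go back above the 122° post and come in about 25 mm lower.

Emit:
{"fn": "jog_arm", "kwargs": {
  "plan": [
    [0,0,0.3,0,0],
    [-0.2,0.05,0.3,0.09,0],
    [-0.4,0.1,0.3,0.18,0],
    [-0.6,0.15,0.3,0.28,0],
    [-0.8,0.2,0.3,0.37,0],
    [-0.95,0.25,0.3,0.46,0],
    [-0.95,0.25,0.3,0.55,0]
  ]
}}

```text
time: 6.15
tool_pos: [0.5606, 0.0708, 0.1094]
tool_rot: [-3.141, 0.0, 1.384]
contact_force: [0.2, 0.1, -0.5]
opening: 0.0457
grip_force: 0.0
```

Emit:
{"fn": "jog_arm", "kwargs": {
  "plan": [
    [-0.2,0.05,0,0.09,0],
    [-0.4,0.1,0,0.18,0],
    [-0.6,0.15,0,0.28,0],
    [-0.8,0.2,0,0.37,0],
    [-0.95,0.24,0,0.46,0],
    [-0.955,0.24,0,0.485,0],
    [-0.955,0.24,0,0.485,0]
  ]
}}

```text
time: 6.85
tool_pos: [0.4856, 0.0895, 0.1095]
tool_rot: [3.141, 0.0, 2.14]
contact_force: [0.1, -0.5, -0.7]
opening: 0.0459
grip_force: 0.0
```

Emit:
{"fn": "jog_arm", "kwargs": {
  "plan": [
    [0,0,-0.2,0,0],
    [0,0,-0.4,0,0],
    [0,0,-0.6,0,0],
    [0,0,-0.6,0,0],
    [0,0,-0.6,0,0]
  ]
}}

```text
time: 7.35
tool_pos: [0.4861, 0.0891, 0.0613]
tool_rot: [3.142, -0.0, 2.138]
contact_force: [0.6, -1.0, 0.5]
opening: 0.0457
grip_force: 0.0
```

Emit:
{"fn": "jog_arm", "kwargs": {
  "plan": [
    [0,0,0,0,-1],
    [0,0,0,0,-1],
    [0,0,0,0,-1],
    [0,0,0,0,-1],
    [0,0,0,0,-1]
  ],
  "squeeze": 5
}}

```text
time: 7.85
tool_pos: [0.4866, 0.0894, 0.0614]
tool_rot: [3.14, 0.0, 2.138]
contact_force: [1.4, 1.6, 0.5]
opening: 0.0175
grip_force: 5.0
```

The grip closed on the post at 17.5 mm. Now I'll swing it along the arc.

Emit:
{"fn": "jog_arm", "kwargs": {
  "plan": [
    [0,0,0,0,-1],
    [0.13,0.075,0,-0.07,-1],
    [0.26,0.13,0,-0.14,-1],
    [0.4,0.17,0,-0.21,-1],
    [0.54,0.2,0,-0.27,-1],
    [0.68,0.21,0,-0.34,-1],
    [0.82,0.21,0,-0.41,-1],
    [0.96,0.19,0,-0.47,-1]
  ],
  "squeeze": 15
}}

```text
time: 8.65
tool_pos: [0.5598, 0.1056, 0.0612]
tool_rot: [-3.134, -0.0, 1.396]
contact_force: [-13.5, 6.6, 14.3]
opening: 0.0173
grip_force: 15.0
```

Emit:
{"fn": "jog_arm", "kwargs": {
  "plan": [
    [0.14,-0.03,0,-0.07,-1],
    [0.27,-0.08,0,-0.13,-1],
    [0.4,-0.14,0,-0.2,-1],
    [0.52,-0.21,0,-0.27,-1],
    [0.63,-0.3,0,-0.33,-1],
    [0.74,-0.39,0,-0.4,-1],
    [0.83,-0.5,0,-0.47,-1],
    [0.91,-0.61,0,-0.53,-1],
    [0.91,-0.61,0,-0.53,-1],
    [0.91,-0.61,0,-0.53,-1]
  ]
}}

```text
time: 9.65
tool_pos: [0.6394, 0.0541, 0.0614]
tool_rot: [3.136, -0.006, 0.567]
contact_force: [13.2, -3.3, -6.0]
opening: 0.0173
grip_force: 15.0
```

Emit:
{"fn": "jog_arm", "kwargs": {
  "plan": [
    [0,0,0,0,0],
    [0,0,0,0,0],
    [0,0,0,0,0],
    [0,0,0,0,0],
    [0,0,0.5,0,0],
    [0,0,1,0,0],
    [0,0,1,0,0]
  ]
}}

```text
time: 10.35
tool_pos: [0.6387, 0.0555, 0.1474]
tool_rot: [3.135, -0.009, 0.568]
contact_force: [0.8, -0.2, 0.4]
opening: 0.0458
grip_force: 0.0
```

Emit:
{"fn": "jog_arm", "kwargs": {
  "plan": [
    [0,0.5,1,0,0],
    [-0.3,1,1,0,0],
    [-0.3,1,1,0,0],
    [-0.3,1,1,0,0]
  ]
}}

```text
time: 10.75
tool_pos: [0.611, 0.1381, 0.2227]
tool_rot: [3.141, -0.003, 0.571]
contact_force: [0.5, 1.3, 0.3]
opening: 0.0461
grip_force: 0.0
```

```bash
python3 - <<'E'
from h import *
C=cams.calibration("wrist");w=cams.read_camera("wrist");np.save("w2.npy",C);cv2.imwrite("pics/w2raw.png",w)
a=cams.read_camera("scene");b=cams.read_camera("side");cv2.imwrite("pics/s2.png",a);cv2.imwrite("pics/d2.png",b)
f=lambda i,h:cv2.resize(i,None,fx=h/i.shape[0],fy=h/i.shape[0],interpolation=cv2.INTER_CUBIC)
im=np.hstack([f(a[110:265,180:350],345),f(b[130:290,245:415],345)])
im=cv2.convertScaleAbs(im,alpha=1.3,beta=10)
cv2.imwrite("pics/t3.png",im);print(im.shape)
E
```

```text
(345, 745, 3)
```

View pics/t3.png

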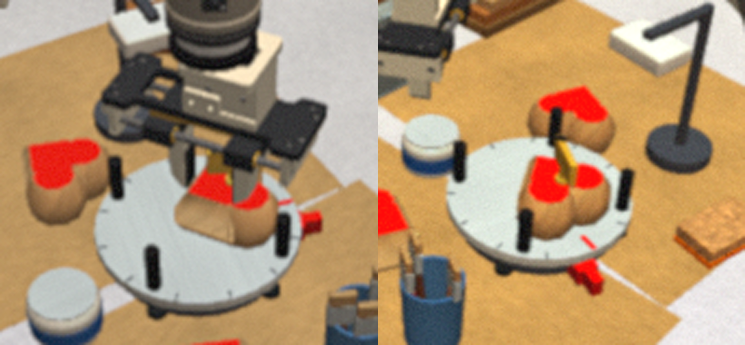

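The disc has turned by about 90°: the key is on the pointer side and the disc's red mark at side (590,243) is next to the pointer at (585,275). I'll check the exact angle.

```bash
python3 - <<'E'
from h import *
D=cams.calibration("side");S=cams.calibration("scene");k=345/160;k2=345/155
d=lambda p:(245+(p[0]-378)/k-.3,130+p[1]/k-.3); s=lambda p:(180+p[0]/k2-.3,110+p[1]/k2-.3)
c=np.array([.545,-.001]);A=lambda p:(np.degrees(np.arctan2(p[1]-c[1],p[0]-c[0])).round(1),np.hypot(*(p[:2]-c)).round(3))
print("posts",[A(at(D,d(p),.105)) for p in((556,113),(626,176),(526,216),(459,147))],[A(at(S,s(p),.105)) for p in((115,162),(283,219),(152,251))])
print("mark",A(at(D,d((589,243)),.045)),A(at(S,s((286,203)),.045)))
print("wing",at(D,d((557,142)),.149),at(D,d((571,153)),.149),at(D,d((565,184)),.105))
# red components in side
im=cv2.imread("pics/d2.png").astype(int);m=((im[...,2]>110)&(im[...,1]<60)&(im[...,0]<60)).astype(np.uint8)
n,l,st,ce=cv2.connectedComponentsWithStats(m)
for i in range(1,n):
    if st[i,4]>5: print(st[i],ce[i].round(1),A(at(D,ce[i],.045)),A(at(D,ce[i],.022)))
y=cv2.imread("pics/d2.png").astype(int)
m=((y[...,2]>90)&(y[...,0]<60)&(y[...,1]>.55*y[...,2])&(y[...,1]<.85*y[...,2])).astype(np.uint8);m[:190]=0;m[218:]=0;m[:,:322]=0;m[:,342:]=0
v,u=np.nonzero(m);print(len(u),u.min(),u.max(),v.min(),v.max())
E
```

```text
posts [(np.float64(-59.3), np.float64(0.097)), (np.float64(-154.5), np.float64(0.108)), (np.float64(122.3), np.float64(0.116)), (np.float64(36.8), np.float64(0.107))] [(np.float64(-56.1), np.float64(0.108)), (np.float64(118.7), np.float64(0.106)), (np.float64(30.9), np.float64(0.111))]
mark (np.float64(166.0), np.float64(0.11)) (np.float64(166.7), np.float64(0.108))
wing [0.5165 0.0091 0.149 ] [0.4908 0.0131 0.149 ] [0.4894 0.0196 0.105 ]
[320 170  31  17 304] [336.5 178.1] (np.float64(-63.1), np.float64(0.21)) (np.float64(-61.9), np.float64(0.243))
[315 203  19  21 274] [323.1 213.8] (np.float64(-73.6), np.float64(0.025)) (np.float64(-62.4), np.float64(0.052))
[336 207  13  11 107] [341.8 212. ] (np.float64(-109.2), np.float64(0.074)) (np.float64(-95.2), np.float64(0.093))
[225 218  34  24 515] [241.4 230.3] (np.float64(59.3), np.float64(0.222)) (np.float64(52.7), np.float64(0.22))
[188 222  11   5  32] [193.3 224.3] (np.float64(50.6), np.float64(0.351)) (np.float64(46.3), np.float64(0.356))
[383 240  17  14  45] [391.2 246.8] (np.float64(-165.4), np.float64(0.214)) (np.float64(-158.6), np.float64(0.21))
[335 250  15  13  95] [342.7 255.2] (np.float64(155.4), np.float64(0.152)) (np.float64(160.7), np.float64(0.132))
162 322 341 190 217
```

Emit:
{"fn": "jog_arm", "kwargs": {
  "plan": [
    [-0.1,-0.1,0.25,0.09,0],
    [-0.2,-0.2,0.25,0.18,0],
    [-0.4,-0.4,0.25,0.28,0],
    [-0.6,-0.6,0.25,0.37,0],
    [-0.69,-0.8,0.25,0.46,0],
    [-0.69,-0.8,0.25,0.55,0],
    [-0.69,-0.8,0.25,0.65,0],
    [-0.69,-0.8,0.25,0.65,0]
  ]
}}

```text
time: 11.7
tool_pos: [0.556, 0.0699, 0.2396]
tool_rot: [-3.139, 0.0, 1.588]
contact_force: [-0.1, -0.3, 0.2]
opening: 0.0457
grip_force: 0.0
```

Emit:
{"fn": "jog_arm", "kwargs": {
  "plan": [
    [-0.1,-0.1,0,0.09,0],
    [-0.2,-0.2,0,0.18,0],
    [-0.4,-0.4,0,0.28,0],
    [-0.6,-0.6,0,0.37,0],
    [-0.69,-0.8,0,0.46,0],
    [-0.69,-0.8,0,0.55,0],
    [-0.69,-0.8,0,0.65,0],
    [-0.69,-0.8,0,0.65,0]
  ]
}}

```text
time: 12.5
tool_pos: [0.5009, 0.0067, 0.2402]
tool_rot: [-3.141, -0.001, 2.606]
contact_force: [-0.0, 0.5, -0.2]
opening: 0.0457
grip_force: 0.0
```

```bash
python3 - <<'E'
from h import *
C=cams.calibration("wrist");w=cams.read_camera("wrist");np.save("w3.npy",C);cv2.imwrite("pics/w3raw.png",w)
t=readout.observe();print(t["tool_pos"],t["tool_rot"],t["qpos"].round(2))
L=[[.501,.010,.149],[.501+.032*np.cos(2.6),.01+.032*np.sin(2.6),.149],[.501-.032*np.cos(2.6),.01-.032*np.sin(2.6),.149]]
print(proj(C,L))
hsv=cv2.cvtColor(w,cv2.COLOR_BGR2HSV);m=cv2.inRange(hsv,(18,130,90),(35,255,255))
n,l,st,ce=cv2.connectedComponentsWithStats(m)
for i in range(1,n):
    if st[i,4]>60:
        v,u=np.nonzero(l==i);print(st[i],ce[i].round(1),cv2.minAreaRect(np.c_[u,v].astype(np.float32)))
cv2.imwrite("pics/w3.png",w)
E
```

```text
[0.50096678 0.00685951 0.24030875] [-3.14103083e+00 -1.15900239e-03  2.60338533e+00] [-0.14  0.27  1.52 -0.    1.36 -1.17]
[[285.98609851 199.67672381]
 [286.44067904 161.28596177]
 [285.55771765 235.64358927]]
[273 160  19  62 717] [282.3 190.6] ((282.0, 190.5), (61.0, 18.0), 90.0)
[176 284  12  59 323] [180.6 314.6] ((181.23141479492188, 312.96600341796875), (10.498058319091797, 58.10464096069336), 1.1017061471939087)
[376 284  11  59 291] [381.7 314. ] ((381.5328674316406, 312.8876953125), (58.14532470703125, 9.141880989074707), 87.87889862060547)
[ 164  354  349   16 3089] [357.4 363.3] ((338.0, 361.5), (348.0, 15.0), -0.0)
```

View pics/w3.png

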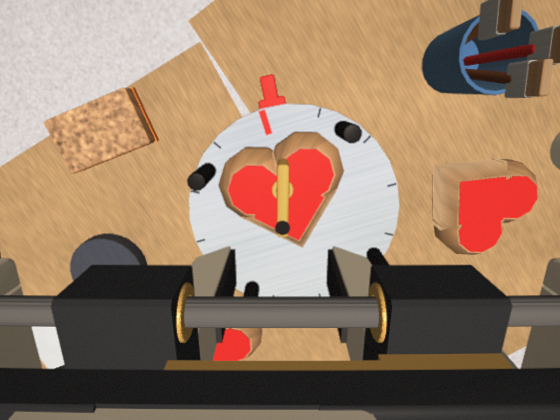

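The wing lies at x≈283, y 160–232, parallel to the fingers' gap, and the red mark is in line with the pointer. Descending on the key in stages.

Emit:
{"fn": "jog_arm", "kwargs": {
  "plan": [
    [-0.05,0.035,-0.5,0,0],
    [-0.05,0.035,-1,0,0],
    [-0.05,0.035,-1,0,0]
  ],
  "squeeze": 20
}}

```text
time: 12.85
tool_pos: [0.4936, 0.0106, 0.1564]
tool_rot: [-3.137, -0.01, 2.604]
contact_force: [-1.1, 0.4, 0.1]
opening: 0.0458
grip_force: 0.0
```

Emit:
{"fn": "jog_arm", "kwargs": {
  "plan": [
    [0,0,-0.3,0,0],
    [0,0,-0.58,0,0],
    [0,0,-0.58,0,0],
    [0,0,-0.58,0,0]
  ]
}}

```text
time: 13.25
tool_pos: [0.498, 0.0101, 0.116]
tool_rot: [3.141, 0.001, 2.607]
contact_force: [0.2, -0.8, 0.3]
opening: 0.0461
grip_force: 0.0
```

Emit:
{"fn": "jog_arm", "kwargs": {
  "plan": [
    [0,0,-0.08,0,0],
    [0,0,-0.15,0,0],
    [0,0,-0.15,0,0],
    [0,0,-0.15,0,-1],
    [0,0,-0.15,0,-1],
    [0,0,-0.15,0,-1],
    [0,0,-0.15,0,-1],
    [0,0,-0.15,0,-1],
    [0,0,-0.15,0,-1]
  ]
}}

```text
time: 14.15
tool_pos: [0.4971, 0.0101, 0.1027]
tool_rot: [-3.142, 0.0, 2.609]
contact_force: [0.4, -0.8, 0.6]
opening: 0.0099
grip_force: 20.0
```

The wing is held at 9.9 mm. Now winding clockwise.

Emit:
{"fn": "jog_arm", "kwargs": {
  "plan": [
    [0,0,0,0,-1],
    [0,0,0,-0.09,-1],
    [0,0,0,-0.18,-1],
    [0,0,0,-0.27,-1],
    [0,0,0,-0.36,-1],
    [0,0,0,-0.45,-1],
    [0,0,0,-0.54,-1],
    [0,0,0,-0.63,-1],
    [0,0,0,-0.72,-1],
    [0,0,0,-0.81,-1],
    [0,0,0,-0.9,-1],
    [0,0,0,-0.9,-1]
  ],
  "squeeze": 45
}}

```text
time: 15.35
tool_pos: [0.5046, 0.0123, 0.1029]
tool_rot: [3.128, -0.009, 1.191]
contact_force: [25.9, 11.0, -19.2]
opening: 0.0092
grip_force: 45.0
```

```bash
python3 - <<'E'
from h import *
t=readout.observe();print({k:np.round(t[k],3) for k in("tool_pos","tool_rot","qpos","contact_force","torque","opening")})
im=cams.read_camera("wrist")
hsv=cv2.cvtColor(im,cv2.COLOR_BGR2HSV);m=cv2.inRange(hsv,(0,200,120),(8,255,255))
n,l,st,ce=cv2.connectedComponentsWithStats(m)
C=cams.calibration("wrist")
for i in range(1,n):
    if st[i,4]>30: print(st[i],ce[i].round(1),at(C,ce[i],.045),at(C,ce[i],.022))
E
```

```text
{'tool_pos': array([0.505, 0.012, 0.103]), 'tool_rot': array([ 3.128, -0.009,  1.191]), 'qpos': array([-0.131,  0.4  ,  1.733,  0.006,  0.994,  0.245]), 'contact_force': array([ 25.931,  10.98 , -19.178]), 'torque': array([ 1.929, -4.224,  0.036]), 'opening': np.float64(0.009)}
[144 195  31  14  92] [160.5 203.8] [0.4256 0.0512 0.045 ] [0.4157 0.048  0.022 ]
[ 291  200   84   66 2791] [331.4 236.5] [ 0.5332 -0.0194  0.045 ] [ 0.5335 -0.0293  0.022 ]
[144 213  34  16 219] [158.9 218.7] [0.4193 0.0414 0.045 ] [0.4088 0.0373 0.022 ]
[221 215  51  35 609] [250.5 235.4] [0.477  0.0041 0.045 ] [ 0.472  -0.0036  0.022 ]
[182 230  33  10 160] [197.6 234. ] [0.4406 0.0198 0.045 ] [0.4322 0.0137 0.022 ]
[ 456  327   74   43 1495] [501.6 352.3] [ 0.6348 -0.1757  0.045 ] [ 0.6447 -0.2003  0.022 ]
```

Lateral force built up to 26 N because the grip is about 6 mm off the key's axis, which works out near (0.502, 0.0065). I'll release, recentre and regrip.

Emit:
{"fn": "jog_arm", "kwargs": {
  "plan": [
    [0.09,0.03,0,-9e-10,-1],
    [0.09,0.03,0,0,-1],
    [0.09,0.03,0,0,-0.3],
    [0.06,-0.04,0,0,-0.3],
    [0.06,-0.04,0,0,-0.3],
    [0.06,-0.04,0,0,-0.3],
    [0.06,-0.04,0,0,-1],
    [0.06,-0.04,0,0,-1],
    [0.06,-0.04,0,0,-1],
    [0.06,-0.04,0,0,-1],
    [0.06,-0.04,0,0,-1],
    [0.06,-0.04,0,0,-1]
  ],
  "squeeze": 20
}}

```text
time: 16.6
tool_pos: [0.5022, 0.0069, 0.1026]
tool_rot: [3.141, -0.0, 1.196]
contact_force: [2.3, -0.8, -0.3]
opening: 0.0097
grip_force: 20.0
```

```bash
cat > chk.py <<'E'
from h import *
t=readout.observe();print({k:np.round(t[k],3) for k in("tool_pos","tool_rot","qpos","contact_force","torque","opening")})
C=cams.calibration("wrist");im=cams.read_camera("wrist")
hsv=cv2.cvtColor(im,cv2.COLOR_BGR2HSV);m=cv2.inRange(hsv,(0,200,120),(8,255,255))
n,l,st,ce=cv2.connectedComponentsWithStats(m)
c=np.array([.545,-.001])
for i in range(1,n):
    p=at(C,ce[i],.045)[:2]-c;a=np.degrees(np.arctan2(p[1],p[0]))
    if 15<st[i,4]<700 and np.hypot(*p)<.17: print(st[i][4],ce[i].round(1),"z45: a,r",a.round(1),np.hypot(*p).round(3))
E
python3 chk.py
```

```text
{'tool_pos': array([0.502, 0.007, 0.103]), 'tool_rot': array([ 3.141, -0.   ,  1.196]), 'qpos': array([-0.139,  0.405,  1.726, -0.   ,  1.01 ,  0.236]), 'contact_force': array([ 2.25 , -0.828, -0.286]), 'torque': array([-0.201, -0.388, -0.153]), 'opening': np.float64(0.01)}
87 [161.5 195.3] z45: a,r 156.4 0.13
31 [311.4 202.5] z45: a,r 160.6 0.021
181 [159.1 210.5] z45: a,r 161.5 0.133
17 [239.1 217.8] z45: a,r 168.2 0.075
388 [255.  229.5] z45: a,r 177.7 0.066
137 [197.3 221.5] z45: a,r 166.9 0.106
```

Emit:
{"fn": "jog_arm", "kwargs": {
  "plan": [
    [0,0,0,-0.09,-1],
    [0,0,0,-0.18,-1],
    [0,0,0,-0.27,-1],
    [0,0,0,-0.36,-1],
    [0,0,0,-0.45,-1],
    [0,0,0,-0.54,-1],
    [0,0,0,-0.63,-1],
    [0,0,0,-0.7,-1],
    [0,0,0,-0.7,-1]
  ],
  "squeeze": 35
}}

```text
time: 17.55
tool_pos: [0.5016, 0.0083, 0.1027]
tool_rot: [-3.14, 0.0, 0.093]
contact_force: [0.6, 5.8, -0.2]
opening: 0.0095
grip_force: 35.0
```

```bash
python3 chk.py
```

```text
{'tool_pos': array([0.502, 0.008, 0.103]), 'tool_rot': array([-3.14 ,  0.   ,  0.093]), 'qpos': array([-0.138,  0.404,  1.727,  0.002,  1.011,  1.339]), 'contact_force': array([ 0.574,  5.797, -0.166]), 'torque': array([ 0.917, -0.132, -0.116]), 'opening': np.float64(0.01)}
```

Emit:
{"fn": "jog_arm", "kwargs": {
  "plan": [
    [0,0,0,-0.09,-1],
    [0,0,0,-0.18,-1],
    [0,0,0,-0.27,-1],
    [0,0,0,-0.36,-1],
    [0,0,0,-0.45,-1],
    [0,0,0,-0.54,-1],
    [0,0,0,-0.63,-1],
    [0,0,0,-0.72,-1],
    [0,0,0,-0.81,-1],
    [0,0,0,-0.9,-1],
    [0,0,0,-0.95,-1],
    [0,0,0,-0.95,-1]
  ]
}}

```text
time: 18.8
tool_pos: [0.5025, 0.0095, 0.1027]
tool_rot: [-3.14, 0.004, -1.398]
contact_force: [3.7, 11.7, -1.9]
opening: 0.0097
grip_force: 35.0
```

```bash
python3 chk.py
```

```text
{'tool_pos': array([0.503, 0.009, 0.103]), 'tool_rot': array([-3.14 ,  0.004, -1.398]), 'qpos': array([-0.136,  0.405,  1.726,  0.005,  1.01 ,  2.829]), 'contact_force': array([ 3.722, 11.721, -1.926]), 'torque': array([ 2.022, -0.731,  0.004]), 'opening': np.float64(0.01)}
50 [385.5 253.9] z45: a,r 167.6 0.131
```

Emit:
{"fn": "jog_arm", "kwargs": {
  "plan": [
    [0.01,0.03,0,0,1],
    [0.01,0.03,0,0,1],
    [0.01,0.03,0,0,1],
    [0.01,0.03,0,0,1],
    [0.01,0.03,0,0,1],
    [0.01,0.03,0,0,1]
  ],
  "squeeze": 20
}}

```text
time: 19.45
tool_pos: [0.5027, 0.0093, 0.1026]
tool_rot: [3.141, -0.0, -1.396]
contact_force: [-0.3, -0.0, 0.2]
opening: 0.0529
grip_force: 0.0
```

Emit:
{"fn": "jog_arm", "kwargs": {
  "plan": [
    [0,0,0,0.09,1],
    [0,0,0,0.18,1],
    [0,0,0,0.27,1],
    [0,0,0,0.36,1],
    [0,0,0,0.45,1],
    [0,0,0,0.54,1],
    [0,0,0,0.63,1],
    [0,0,0,0.72,1],
    [0,0,0,0.81,1],
    [0,0,0,0.9,1],
    [0,0,0,1,1],
    [0,0,0,1,1]
  ]
}}

```text
time: 20.65
tool_pos: [0.5027, 0.0094, 0.1026]
tool_rot: [3.141, 0.0, 0.176]
contact_force: [0.0, 0.5, 0.1]
opening: 0.0918
grip_force: 0.0
```

Emit:
{"fn": "jog_arm", "kwargs": {
  "plan": [
    [0,0,0,0.09,1],
    [0,0,0,0.18,1],
    [0,0,0,0.27,1],
    [0,0,0,0.36,1],
    [0,0,0,0.45,1],
    [0,0,0,0.54,1],
    [0,0,0,0.63,1],
    [0,0,0,0.72,1],
    [0,0,0,0.81,1],
    [0,0,0,0.9,1],
    [0,0,0,1,1],
    [0,0,0,1,1]
  ]
}}

```text
time: 21.85
tool_pos: [0.5027, 0.0094, 0.1026]
tool_rot: [3.142, 0.0, 1.744]
contact_force: [0.1, -0.2, -0.4]
opening: 0.092
grip_force: 0.0
```

Emit:
{"fn": "jog_arm", "kwargs": {
  "plan": [
    [0,0,0,0,-1],
    [0,0,0,0,-1],
    [0,0,0,0,-1],
    [0,0,0,0,-1],
    [0,0,0,0,-1],
    [0,0,0,0,-1],
    [0,0,0,0,-1],
    [0,0,0,0,-1],
    [0,0,0,0,-1]
  ]
}}

```text
time: 22.75
tool_pos: [0.5027, 0.0094, 0.1026]
tool_rot: [3.142, -0.0, 1.745]
contact_force: [0.3, -0.5, -0.1]
opening: 0.0242
grip_force: 0.0
```

```bash
python3 chk.py
```

```text
{'tool_pos': array([0.503, 0.009, 0.103]), 'tool_rot': array([ 3.142, -0.   ,  1.745]), 'qpos': array([-0.134,  0.406,  1.724,  0.   ,  1.012, -0.308]), 'contact_force': array([ 0.311, -0.502, -0.124]), 'torque': array([ 0.012, -0.135,  0.008]), 'opening': np.float64(0.024)}
108 [180.3 136.4] z45: a,r 156.5 0.132
184 [169.7 152.3] z45: a,r 162.4 0.134
38 [193.2 175.5] z45: a,r 166.2 0.113
29 [205.  177.2] z45: a,r 165.0 0.105
27 [213.9 185.1] z45: a,r 166.6 0.097
```

Emit:
{"fn": "jog_arm", "kwargs": {
  "plan": [
    [0,0,0,0,-1],
    [0,0,0,0,-1],
    [0,0,0,0,-1],
    [0,0,0,0,-1]
  ],
  "squeeze": 30
}}

```text
time: 23.2
tool_pos: [0.5028, 0.0095, 0.1027]
tool_rot: [3.141, 0.0, 1.745]
contact_force: [1.2, 0.4, -1.1]
opening: 0.0096
grip_force: 30.0
```

Emit:
{"fn": "jog_arm", "kwargs": {
  "plan": [
    [0,0,0,-0.09,-1],
    [0,0,0,-0.18,-1],
    [0,0,0,-0.27,-1],
    [0,0,0,-0.36,-1],
    [0,0,0,-0.45,-1],
    [0,0,0,-0.54,-1],
    [0,0,0,-0.63,-1],
    [0,0,0,-0.72,-1],
    [0,0,0,-0.81,-1],
    [0,0,0,-0.9,-1],
    [0,0,0,-0.9,-1]
  ]
}}

```text
time: 24.3
tool_pos: [0.5039, 0.0102, 0.1027]
tool_rot: [-3.141, -0.003, 0.328]
contact_force: [4.1, 2.8, -3.2]
opening: 0.0098
grip_force: 30.0
```

```bash
python3 chk.py
```

```text
{'tool_pos': array([0.504, 0.01 , 0.103]), 'tool_rot': array([-3.141e+00, -3.000e-03,  3.280e-01]), 'qpos': array([-0.133,  0.406,  1.723,  0.002,  1.01 ,  1.109]), 'contact_force': array([ 4.114,  2.772, -3.196]), 'torque': array([ 0.608, -0.774, -0.066]), 'opening': np.float64(0.01)}
23 [302.3 243.3] z45: a,r -168.0 0.06
```

Emit:
{"fn": "jog_arm", "kwargs": {
  "plan": [
    [0,0,0,-0.08,-1],
    [0,0,0,-0.16,-1],
    [0,0,0,-0.24,-1],
    [0,0,0,-0.28,-1],
    [0,0,0,-0.28,-1]
  ]
}}

```text
time: 24.85
tool_pos: [0.504, 0.0102, 0.1027]
tool_rot: [-3.14, -0.002, -0.11]
contact_force: [4.8, 4.0, -3.2]
opening: 0.0101
grip_force: 30.0
```

```bash
python3 chk.py
```

```text
{'tool_pos': array([0.504, 0.01 , 0.103]), 'tool_rot': array([-3.14e+00, -2.00e-03, -1.10e-01]), 'qpos': array([-0.133,  0.406,  1.723,  0.002,  1.01 ,  1.547]), 'contact_force': array([ 4.841,  3.97 , -3.218]), 'torque': array([ 0.654, -0.796,  0.039]), 'opening': np.float64(0.01)}
474 [350.4 252.7] z45: a,r -153.6 0.088
```

Emit:
{"fn": "jog_arm", "kwargs": {
  "plan": [
    [0,0,0,-0.03,-1],
    [0,0,0,-0.05,-1],
    [0,0,0,-0.05,-1]
  ]
}}

```text
time: 25.2
tool_pos: [0.504, 0.0101, 0.1027]
tool_rot: [-3.14, -0.002, -0.187]
contact_force: [4.7, 3.6, -3.2]
opening: 0.0098
grip_force: 30.0
```

```bash
python3 chk.py
```

```text
{'tool_pos': array([0.504, 0.01 , 0.103]), 'tool_rot': array([-3.14e+00, -2.00e-03, -1.87e-01]), 'qpos': array([-1.330e-01,  4.060e-01,  1.723e+00,  1.000e-03,  1.010e+00,
        1.624e+00]), 'contact_force': array([ 4.693,  3.642, -3.248]), 'torque': array([ 0.614, -0.776,  0.121]), 'opening': np.float64(0.01)}
471 [352.6 252.5] z45: a,r -155.5 0.091
```

Emit:
{"fn": "jog_arm", "kwargs": {
  "plan": [
    [0,0,0,-0.03,-1],
    [0,0,0,-0.05,-1],
    [0,0,0,-0.05,-1]
  ]
}}

```text
time: 25.55
tool_pos: [0.5039, 0.0101, 0.1027]
tool_rot: [-3.14, -0.002, -0.266]
contact_force: [4.7, 3.3, -3.5]
opening: 0.0096
grip_force: 30.0
```

```bash
python3 chk.py|head -1
```

```text
{'tool_pos': array([0.504, 0.01 , 0.103]), 'tool_rot': array([-3.14e+00, -2.00e-03, -2.66e-01]), 'qpos': array([-1.330e-01,  4.060e-01,  1.723e+00,  1.000e-03,  1.010e+00,
```

Emit:
{"fn": "jog_arm", "kwargs": {
  "plan": [
    [0,0,0,-0.03,-1],
    [0,0,0,-0.04,-1],
    [0,0,0,-0.04,-1]
  ]
}}

```text
time: 25.9
tool_pos: [0.5041, 0.0105, 0.1027]
tool_rot: [-3.139, -0.002, -0.328]
contact_force: [6.4, 6.1, -3.8]
opening: 0.0096
grip_force: 30.0
```

```bash
python3 chk.py
```

```text
{'tool_pos': array([0.504, 0.011, 0.103]), 'tool_rot': array([-3.139e+00, -2.000e-03, -3.280e-01]), 'qpos': array([-0.133,  0.406,  1.723,  0.002,  1.01 ,  1.765]), 'contact_force': array([ 6.403,  6.132, -3.792]), 'torque': array([ 0.955, -0.888,  0.109]), 'opening': np.float64(0.01)}
221 [358.8 254.4] z45: a,r -159.1 0.098
```

```bash
cat > mk.py <<'E'
from h import *
c=np.array([.545,-.001])
def mark(im):
    D=cams.calibration("side");im=im.astype(int);m=((im[...,2]-im[...,1]>45)&(im[...,2]-im[...,0]>45)&(im[...,2]>1.7*im[...,1])).astype(np.uint8)
    n,l,st,ce=cv2.connectedComponentsWithStats(m)
    for i in range(1,n):
        p=at(D,ce[i],.045)[:2]-c;a=np.degrees(np.arctan2(p[1],p[0]))%360
        if st[i,4]>5 and .08<np.hypot(*p)<.17 and 90<a<240: print(st[i],ce[i].round(1),a.round(1),np.hypot(*p).round(3))
mark(cv2.imread("pics/d2.png"));print("now");n=cams.read_camera("side");cv2.imwrite("pics/d3.png",n);mark(n)
s=cams.read_camera("scene");cv2.imwrite("pics/s3.png",s)
o=cv2.imread("pics/d2.png")
for x,y in((313,206),(359,209),(282,195)):   # post patches: template-match old->new
    T=o[y:y+25,x-8:x+9];R=cv2.matchTemplate(n[y-15:y+45,x-30:x+31],T,cv2.TM_CCOEFF_NORMED);_,v,_,q=cv2.minMaxLoc(R);print((x,y),"shift",q[0]-22,q[1]-15,round(v,2))
E
python3 mk.py
```

```text
[339 239   7   7  17] [342. 242.] 165.8 0.108
[333 250  17  17 190] [341.7 257.6] 153.1 0.158
now
[337 240   6   7  18] [339.3 243.1] 161.1 0.108
[333 250  17  17 192] [341.8 257.6] 153.2 0.159
(313, 206) shift -2 0 0.95
(359, 209) shift -1 2 0.97
(282, 195) shift 1 -1 0.97
```

The disc has been pulled about 4.7° clockwise inside its click, and the wing has reached the predicted full-turn angle, so the key is on its stop. Releasing.

Emit:
{"fn": "jog_arm", "kwargs": {
  "plan": [
    [-0.01,-0.01,0,0.03,-1],
    [-0.01,-0.01,0,0.03,-1],
    [-0.01,-0.01,0,0.03,0.5],
    [-0.01,-0.01,0,0.03,0.5],
    [-0.01,-0.01,0,0.03,0.5],
    [-0.01,-0.01,0,0.03,0.5],
    [-0.01,-0.01,0,0.03,0.5],
    [-0.01,-0.01,0,0.03,0.5]
  ]
}}

```text
time: 26.85
tool_pos: [0.5019, 0.0085, 0.1027]
tool_rot: [3.141, 0.0, -0.281]
contact_force: [-0.1, 0.6, -0.4]
opening: 0.0533
grip_force: 0.0
```

Emit:
{"fn": "jog_arm", "kwargs": {
  "plan": [
    [0,0,0.4,0,0.5],
    [0,0,0.8,0,0.5],
    [0,0,1,0,0.5],
    [0,0,1,0,0.5]
  ]
}}

```text
time: 27.25
tool_pos: [0.5034, 0.0084, 0.185]
tool_rot: [-3.141, -0.005, -0.281]
contact_force: [0.5, 0.7, -0.2]
opening: 0.0685
grip_force: 0.0
```

Emit:
{"fn": "jog_arm", "kwargs": {
  "plan": [
    [0,0,0.5,0,0.5],
    [0,0,0.8,0,0.5],
    [0,0,0.8,0,0.5],
    [0,0,0.8,0,0.5]
  ]
}}

```text
time: 27.65
tool_pos: [0.5015, 0.0087, 0.2455]
tool_rot: [3.141, 0.001, -0.281]
contact_force: [-1.3, -0.1, -0.1]
opening: 0.0691
grip_force: 0.0
```

```bash
python3 mk.py; python3 - <<'E'
from h import *
C=cams.calibration("wrist");w=cams.read_camera("wrist");cv2.imwrite("pics/w4.png",w)
print(readout.observe()["tool_pos"],readout.observe()["tool_rot"])
hsv=cv2.cvtColor(w,cv2.COLOR_BGR2HSV);m=cv2.inRange(hsv,(18,130,90),(35,255,255));m[265:]=0
n,l,st,ce=cv2.connectedComponentsWithStats(m)
for i in range(1,n):
    if st[i,4]>150:
        v,u=np.nonzero(l==i);bx=cv2.boxPoints(cv2.minAreaRect(np.c_[u,v].astype(np.float32)))
        P=np.array([at(C,b,.149)[:2] for b in bx]);e=[P[1]-P[0],P[2]-P[1]];e=max(e,key=np.linalg.norm)
        print(st[i],P.mean(0).round(4),"len",np.linalg.norm(e).round(3),"wing deg",np.degrees(np.arctan2(e[1],e[0])).round(1)%180)
E
```

```text
[339 239   7   7  17] [342. 242.] 165.8 0.108
[333 250  17  17 190] [341.7 257.6] 153.1 0.158
now
[336 240   6   7  18] [338.9 243.2] 160.6 0.108
[333 250  17  17 192] [341.8 257.6] 153.1 0.159
(313, 206) shift -2 0 0.94
(359, 209) shift -1 3 0.97
(282, 195) shift 1 -1 0.97
[0.50107876 0.00873235 0.24487354] [ 3.14100621  0.00330131 -0.28090294]
[269 177  19  54 628] [0.4966 0.0115] len 0.047 wing deg 164.3
```

```bash
cp pics/w4.png /dev/null; python3 - <<'E'
from h import *
from scipy.optimize import least_squares
np.save("w4.npy",cams.calibration("wrist"))
for n in(3,4):
    C=np.load(f"w{n}.npy",allow_pickle=True).item();im=cv2.imread(f"pics/w{n}{'raw' if n==3 else ''}.png")
    hsv=cv2.cvtColor(im,cv2.COLOR_BGR2HSV)
    # disc: pale grey, fit circle to the outer edge at z=.045
    g=cv2.inRange(hsv,(0,0,120),(180,60,255));g[262:]=0
    k,l,st,ce=cv2.connectedComponentsWithStats(g)
    tgt=proj(C,[[.62,.03,.045],[.545,.09,.045],[.49,.08,.045]]).astype(int)
    i=max((l[v,u] for u,v in tgt if 0<=v<262 and 0<=u<560),key=lambda q:st[q,4] if q else 0)
    cs,_=cv2.findContours((l==i).astype(np.uint8),cv2.RETR_EXTERNAL,cv2.CHAIN_APPROX_NONE)
    cn=cv2.convexHull(max(cs,key=len))[:,0];cn=cn[cn[:,1]<258]
    P=np.array([at(C,q,.045)[:2] for q in cn])
    r=least_squares(lambda x:np.hypot(*(P-x[:2]).T)-.122,[.545,0],loss="soft_l1",f_scale=.002)
    c=r.x;print(n,"centre",c.round(4),"rms",np.sqrt(np.mean(r.fun**2)).round(4),len(P))
    m=cv2.inRange(hsv,(0,190,90),(9,255,255))|cv2.inRange(hsv,(172,190,90),(180,255,255));m[262:]=0
    k,l,st,ce=cv2.connectedComponentsWithStats(m)
    for i in range(1,k):
        if st[i,4]<20: continue
        a=[]
        for z in(.045,.026):
            v,u=np.nonzero(l==i);Q=np.array([at(C,(x,y),z)[:2] for x,y in zip(u,v)]);d=Q.mean(0)-c
            w,V=np.linalg.eigh(np.cov((Q-Q.mean(0)).T));e=V[:,1]
            a+=[np.degrees(np.arctan2(d[1],d[0])).round(1),np.hypot(*d).round(3),(np.degrees(np.arctan2(e[1],e[0]))%180).round(1)]
        if .09<a[1]<.17: print(st[i],a)
E
```

```text
3 centre [ 0.542  -0.0045] rms 0.0741 21
[259  75  14  33 140] [np.float64(162.2), np.float64(0.134), np.float64(148.7), np.float64(162.5), np.float64(0.134), np.float64(148.7)]
[272  77  13  27  55] [np.float64(156.6), np.float64(0.131), np.float64(173.5), np.float64(156.7), np.float64(0.131), np.float64(173.5)]
[260 111  10  23  82] [np.float64(166.0), np.float64(0.104), np.float64(166.1), np.float64(166.6), np.float64(0.103), np.float64(166.1)]
4 centre [ 0.5459 -0.0044] rms 0.0034 43
[269 236  12  17 148] [np.float64(161.2), np.float64(0.134), np.float64(157.6), np.float64(161.2), np.float64(0.143), np.float64(157.5)]
```

```bash
python3 -c "
from cell import ticket
print(ticket.hand_in())"
```

```text
the job is handed in; nothing more can be done
None
```

The job is handed in, and it gave back no verdict: the stand is at the pointer (disc within about 1° by camera), the key appears to be on its stop (that last part is inferred, not read directly: the disc only began to turn with the key at the end), and the gripper is clear of everything.

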